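Stack the mould plates in the clamping fixture and lock it with the square key

ROBOT

A 6-joint arm with a two-finger parallel gripper is mounted at the origin on the work surface. World frame = base frame: x ahead of the robot, y to its left, z up, the work surface at z = 0. Lengths are in m, angles in rad, forces in N, time in s.
With the tool pointing down it reaches from about 0.35 to 0.775 m from the base axis. Payload 7.3 kg.
Tool frame: the origin (TCP) lies at the centre of the arm's flange, where the gripper is bolted on; the fingertips stand 178 mm ahead of it and the grasp point (between the pads) lies 159 mm ahead of it (tip_extent is the distance from the TCP to the fingertips, in m); z points along the fingers, y is the line along which they close (so a half turn about z gives the same grasp; the last joint's range is limited). The gripper opens to 92 mm and grips with 3 to 60 N. Pads are 19 mm wide; open, the fingers measure 130 mm over their backs; the gripper's body (75 mm by 190 mm) begins 47 mm behind the grasp point.
Start: joints at [-1.42, 0.342, 1.524, -0, 1.275, -0.146], TCP at [0.154, -0.502, 0.405] pointing down, gripper open.
Joint ranges: [-2.53, 2.53], [-0.77, 2.02], [0.04, 2.7], [-1, 4.14], [0.28, 2.66], [-3.11, 3.11]. Speed limits (rad/s): [2.57, 2.57, 3.14, 3.14, 3.14, 3.14].

INTERFACE

Orientations are given as [roll, pitch, yaw] about the fixed x, y, z axes, in that order (R = Rz(yaw) Ry(pitch) Rx(roll)).
In Python, from cell import * gives the robot as it stands.
- The arm moves only by the tool arm_command, never from a script. Its arguments are lists of equal length, an entry for each row: "xyz": the shift along the world's x, y, z in mm, a list of three; "spin": the turn about the world's z in degrees. In form: {"xyz": [[tx, ty, tz], ...], "spin": [spin, ...]}. A call has 1 to 20 rows; each row shifts and turns the commanded pose from where the row before left it; what a row does not reach is not made up. A row lasts 1/10 s, in which the tool goes at most 50 mm and 8.59 degrees, less where a joint would pass 70% of its speed; a pose out of reach is approached as far as the arm can. A call with a gripper value outside its range is refused whole. "jaw" is the opening, from -1 (shut) to 1 (fully open), set as the call begins (left out, the last holds). The fingers move at their own pace and stop on an object; "squeeze" is the grip in N (left out, the last holds). Time passes only in rows, so rows that do not move let the fingers close. It gives the time, the measured TCP pose, the force, the opening and the grip force at its end, in the units of the state.
- observe(): the state, without advancing time (a new reading comes with each control period).
- read_camera(name): name is "scene" or "side" or "wrist"; returns a dict with "img" (480x640x3 uint8, red, green, blue), "depth" (480x640 float32, m along the optical axis (not along the pixel's ray), 0 where there is no reading), "fx", "fy", "cx", "cy" (pixels), "dist_coeffs" ([k1, k2, p1, p2, k3] as OpenCV has them; the pictures are not rectified), "world_from_camera" (4x4, takes a point from camera to world coordinates). Camera axes: x right, y up, looking along -z (the intrinsics and any distortion apply to the point x, -y, -z); pixel columns grow to the right and rows downward; lengths in m; the calibration is good to about 2 mm. A picture is of the moment at which its call begins.
- hand_in(): hands the job in; it is judged then, once.
The state is a dict: "time": time; "qpos": joint angles; "qvel": joint speeds; "joint_efforts": joint torques, N m; "tool_pos": TCP position; "tool_rot": TCP orientation; "contact_force": force on the tool from outside, world axes, zero at the start; "torque": the same for the moment, N m; "opening": finger opening in m; "grip_force": force on a finger pad.
Only numpy, scipy, OpenCV 4.12 (cv2) and the standard library are available. Lean on these libraries where they do the work, as an engineer would, in place of code of your own. Each camera call takes 0.05 s, during which the arm holds its last target. There are 200 camera calls.

TASK

Stack all the loose aluminium mould plates from the bench mat into one square, flush pile on the bed of the clamping fixture, between its two open jaws. Then take the square T-handled key out of its wooden block, push it fully down into the recessed square socket of the green lock housing and turn it clockwise as far as it goes, so that the jaws close on the pile. Finally pull the key out and stand it back in its wooden block, with the pile still square and clamped and the other things on the bench left where they are.

Things in the scene. Friction and masses are not known exactly. Their poses are not given: they have to be found in the camera images.
- plate1: loose aluminium mould plate, a flat bar-like slab 110 long (its x) x 46 wide (its y) x 16 thick (z), about 0.2 kg, all plates alike, two small dark dots on each face, so either face may be up; origin: centre of its underside. Starts lying flat on the plate mat; may be absent
- plate2: loose aluminium mould plate, a flat bar-like slab 110 long (its x) x 46 wide (its y) x 16 thick (z), about 0.2 kg, all plates alike, two small dark dots on each face, so either face may be up; origin: centre of its underside. Starts lying flat on the plate mat; may be absent
- plate3: loose aluminium mould plate, a flat bar-like slab 110 long (its x) x 46 wide (its y) x 16 thick (z), about 0.2 kg, all plates alike, two small dark dots on each face, so either face may be up; origin: centre of its underside. Starts lying flat on the plate mat; may be absent
- plate4: loose aluminium mould plate, a flat bar-like slab 110 long (its x) x 46 wide (its y) x 16 thick (z), about 0.2 kg, all plates alike, two small dark dots on each face, so either face may be up; origin: centre of its underside. Starts lying flat on the plate mat; may be absent
- fixture: fixed clamping fixture: dark steel base plate 230 (y) x 10 mm, from x = -185 to +135 mm; origin on its underside. The pile bed is centred at its x = -85 mm; the green lock housing (70 x 70 mm, top 70 mm above the bench) at its x = +85 mm. Two steel jaws face each other along its y axis at the ends of the bed and move together, driven by the lock
- face_a (a point): middle of the end face of the jaw on the fixture's +y side, at bed level (the other jaw mirrors it): 76 mm from the pile's centre when open, 56 mm when closed. Jaws are 70 mm wide in x, 60 mm tall, each a U seen from above: side lips reach 11 mm from the end face towards the pile, 56 mm apart inside, and embrace the plates' ends when closed
- pile (a point): centre of the pile bed, on the fixture's upper face 10 mm above the bench, marked by a thin scribed outline of a plate; it has the fixture's axes. The plates are to lie flat on it one on another, each centred over this point with its long side (plate x) along the fixture's y axis, that is, from jaw to jaw (either way round)
- socket (a point): centre of the mouth of the square socket in the lock, 58 mm above the bench, 12 mm below the top of the lock housing, reached through a 42 mm round hole; z up. The socket is 20 x 20 mm, its sides along this point's x and y axes (which turn with the lock), 30 mm deep in all, the top 5 mm flaring at 45 degrees to a 30 x 30 mm mouth
- lock (a joint): turn of the lock socket about the vertical, rad: 0 = jaws fully open, grows clockwise seen from above to a stop at 1.25 = jaws closed; it starts between 0 and 0.2. Light friction (about 0.15 N m) and it stays where it is left. The key has about 0.12 rad of play in the socket
- key: loose steel T-handled key, 0.3 kg, standing upright in the wooden block at the start: square shank 18 x 18 mm, 76 mm long, below a crossbar 80 mm long (its x), 18 mm wide (its y), 24 mm high; 100 mm tall in all. Origin: centre of the lower end of the shank; z up along the shank; shank sides along its x and y
- key_block: fixed wooden block 70 x 70 x 50 mm with a square well 25 x 25 mm, 40 mm deep, its top 6 mm flaring at 45 degrees, its sides along the block's x and y. Origin: centre of its underside, so that the well's floor is 10 mm above the origin. It stands on a bench mat
- plate_mat: fixed black rubber mat 300 (x) x 230 (y) x 4 mm on which the plates lie at the start; origin: centre of its underside. Left or right of the fixture
- air_cylinder: bystander, to be left alone: small pneumatic cylinder with black end caps, 115 x 36 x 36 mm, lying on the mat of the key block; origin: centre of its underside
- screwdriver: bystander, to be left alone: screwdriver lying on the mat of the key block
- grease_tin: bystander, to be left alone: round closed tin, 56 mm across, 45 mm tall, on the mat of the key block; origin: centre of its underside
Not all that is in view belongs to the job. Leave any pink or purple look-alike of the plate3 alone.

How it is judged:
On the way, in this order (a step that is already met when the one before it is completed fails the run):
1. all plates present are piled squarely on the bed, let go (horizontal distance between each of plate1, plate2, plate3, plate4 and pile below 0.007 m and (angle between plate1's own z axis and vertical below 0.06 rad or angle between plate1's own z axis and vertical above 3.08 rad) and angle between the x axis of each of plate1, plate2, plate3, plate4 and the y axis of fixture, either way round below 0.1 rad and height (world z) of each of plate1, plate2, plate3, plate4 below 0.08 m and linear speed of each of plate1, plate2, plate3, plate4 below 0.03 m/s and contact force between the fingers and plate1 below 0.5 N and (angle between plate2's own z axis and vertical below 0.06 rad or angle between plate2's own z axis and vertical above 3.08 rad) and contact force between the fingers and plate2 below 0.5 N and (angle between plate3's own z axis and vertical below 0.06 rad or angle between plate3's own z axis and vertical above 3.08 rad) and contact force between the fingers and plate3 below 0.5 N and (angle between plate4's own z axis and vertical below 0.06 rad or angle between plate4's own z axis and vertical above 3.08 rad) and contact force between the fingers and plate4 below 0.5 N), for 0.3 s.
2. the key is pushed down into the socket (z of key in the frame of socket below -0.022 m and horizontal distance between key and socket below 0.004 m and angle between key's own z axis and vertical below 0.1 rad), for 0.2 s.
3. the lock is turned fully clockwise with the key in it (all of step 2 and value of joint lock above 1.12 rad), for 0.2 s.
At the end, for the whole second after the job is handed in: Every plate lies flat in the pile, within 7 mm of the bed's centre and 0.10 rad (6 degrees) of the jaw-to-jaw direction; the lock is turned past 1.10 rad; the key stands upright at the bottom of the well of its block; all at rest and let go (all of step 1 and value of joint lock above 1.1 rad and horizontal distance between key and key_block below 0.01 m and z of key in the frame of key_block below 0.015 m and angle between key's own z axis and vertical below 0.2 rad and linear speed of key below 0.03 m/s); the robot touches nothing.
It fails at once if the air cylinder is moved more than 30 mm (distance of air_cylinder from where it was at the start of the episode above 0.03 m).
It fails at once if the screwdriver is moved more than 30 mm (distance of screwdriver from where it was at the start of the episode above 0.03 m).
It fails at once if the grease tin is moved more than 30 mm (distance of grease_tin from where it was at the start of the episode above 0.03 m).
Of plate1, plate2, plate3, plate4 only 3 to 4 are there at a start; the rules pass over those that are not, and their reading is None.
At some moment in a run one of plate1, plate2, plate3, plate4 may be knocked a few centimetres aside while the robot is not near it.
It also fails if it takes over 210 s, if anything falls off the work surface, if the arm or the gripper's body presses on something with over 40 N, if the wrist force passes 120 N, or if a joint passes its speed limit or range.

## Working session

There is one attempt and no reset: what is moved stays moved. The work goes in short steps, Python scripts to look and compute and a tool call to move; the robot and the scene stay as the last step left them, time stands still between calls to the robot, and variables do not carry over. Pictures are saved under pics/ and viewed, at most 17 in all, crops included, and the job is handed in when it is done.

Besides the shell and the picture viewer there is one more tool, called after "Request:" in YAML: its name, and indented under it one key for each argument. arm_command: Moves the arm, as the interface text tells. Its arguments: {"type":"object","properties":{"xyz":{"type":"array","items":{"type":"array","items":{"type":"number"}}},"spin":{"type":"array","items":{"type":"number"}},"jaw":{"type":"number"},"squeeze":{"type":"number"}},"required":["xyz","spin"]}

```bash
mkdir -p pics; ls
cat > h.py <<'E'
from cell import *
import numpy as np, cv2, pickle
def snap(n,f):
    c=read_camera(n); pickle.dump(c,open(f+'.pkl','wb')); cv2.imwrite('pics/'+f+'.png',c['img'][:,:,::-1]); return c
def load(f): return pickle.load(open(f+'.pkl','rb'))
def cloud(c):
    K=np.array([[c['fx'],0,c['cx']],[0,c['fy'],c['cy']],[0,0,1]])
    v,u=np.mgrid[0:480,0:640]
    p=cv2.undistortPoints(np.stack([u,v],-1).reshape(-1,1,2).astype(np.float64),K,np.array(c['dist_coeffs'])).reshape(480,640,2)
    d=c['depth']; P=np.stack([p[...,0]*d,-p[...,1]*d,-d],-1)
    T=np.array(c['world_from_camera']); W=P@T[:3,:3].T+T[:3,3]; W[d==0]=np.nan
    return W
def atz(c,uv,z):
    K=np.array([[c['fx'],0,c['cx']],[0,c['fy'],c['cy']],[0,0,1]])
    p=cv2.undistortPoints(np.array(uv,float).reshape(-1,1,2),K,np.array(c['dist_coeffs'])).reshape(-1,2)
    T=np.array(c['world_from_camera']); r=np.c_[p[:,0],-p[:,1],-np.ones(len(p))]@T[:3,:3].T
    return T[:3,3]+r*((z-T[2,3])/r[:,2])[:,None]
E
python3 - <<'E'
from h import *
print(observe())
for n in('scene','side'):
    c=snap(n,n+'0'); print(np.round(c['world_from_camera'],3).tolist(),c['fx'])
E
```

```text
pics
{'time': 0.0, 'qpos': array([-1.41998876e+00,  3.42708953e-01,  1.52501029e+00, -5.36276880e-05,
        1.27539214e+00, -1.45999227e-01]), 'qvel': array([ 0.00035811,  0.000684  , -0.00025099, -0.00152282, -0.00041708,
       -0.00049261]), 'joint_efforts': array([ 4.13088837e-04, -4.31246674e+01, -2.44222641e+01,  7.17507885e-02,
        5.59083035e-02, -1.30196536e-04]), 'tool_pos': array([ 0.15353984, -0.50190412,  0.40405425]), 'tool_rot': array([-3.14008262e+00, -1.70210837e-04,  2.96822313e-01]), 'contact_force': array([ 1.15226553,  0.46625314, -0.3110568 ]), 'torque': array([-0.02897798, -0.00016407,  0.01370335]), 'grip_force': 0.0, 'opening': 0.09133476368054147}
[[0.751, -0.487, 0.446, 1.157], [0.661, 0.546, -0.515, -0.71], [0.007, 0.682, 0.732, 1.142], [0.0, 0.0, 0.0, 1.0]] 617.6865394690252
[[-0.954, 0.199, -0.227, 0.233], [-0.301, -0.617, 0.727, 0.922], [0.005, 0.762, 0.648, 0.826], [0.0, 0.0, 0.0, 1.0]] 459.3399883604118
```

View pics/scene0.png

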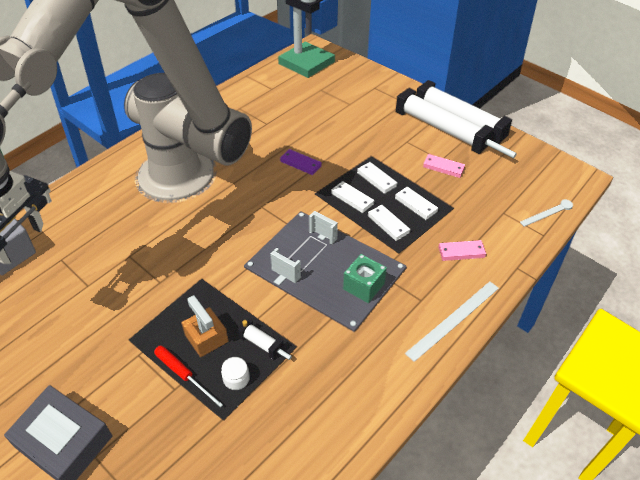

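View pics/side0.png

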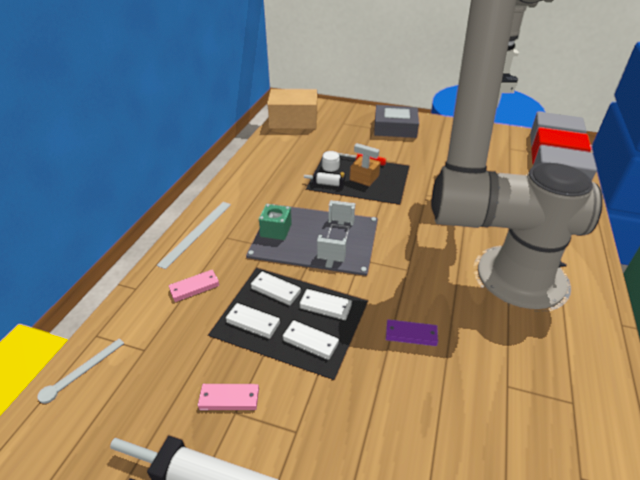

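The scene view shows four white plates on the plate mat, at (353,197), (377,177), (416,203) and (389,222). The pink (445,166), (463,250) and purple (300,161) slabs are look-alikes lying off the mat. The key stands in its block at about (204,325) and the lock is at (365,277). I'll measure these next.

```bash
cat >> h.py <<'E'
def blobs(c,zlo,zhi,lo=140,sat=40,amin=60,box=None):
    W=cloud(c); im=c['img'].astype(int)
    m=(W[...,2]>zlo)&(W[...,2]<zhi)&(im.min(-1)>lo)&(im.max(-1)-im.min(-1)<sat)
    if box: m&=(W[...,0]>box[0])&(W[...,0]<box[1])&(W[...,1]>box[2])&(W[...,1]<box[3])
    n,l,s,ce=cv2.connectedComponentsWithStats(m.astype(np.uint8),connectivity=4); out=[]
    for i in range(1,n):
        if s[i,4]>amin:
            P=W[l==i]; r=cv2.minAreaRect((P[:,:2]*1000).astype(np.float32))
            (x,y),(w,h),a=r
            if w<h: a+=90
            out.append((np.round(ce[i]).tolist(),s[i,4],np.round([x,y],1).tolist(),np.round([max(w,h),min(w,h)],1).tolist(),round((a+90)%180-90,1),round(float(np.median(P[:,2])),4)))
    return out
E
python3 - <<'E'
from h import *
for n in('scene0','side0'):
    c=load(n)
    for b in blobs(c,.012,.03): print(b)
    print()
    W=cloud(c)
c=load('scene0');W=cloud(c)
for uv in[(353,197),(204,325),(200,305),(365,277),(323,225),(285,262),(260,290),(235,366),(262,338),(290,215),(302,213),(405,267),(352,323),(249,265)]: print(uv,np.round(W[uv[1],uv[0]],3))
# enlarged crops
im=c['img'][:,:,::-1]
a=cv2.resize(im[205:335,235:415],None,fx=4.4,fy=4.4,interpolation=cv2.INTER_CUBIC)
cv2.imwrite('pics/crop_fix.png',a[:600,:800])
s=load('side0')['img'][:,:,::-1]
a=cv2.resize(im[140:260,280:490],None,fx=3.8,fy=3.8); cv2.imwrite('pics/crop_pl.png',a[:600,:800])
E
```

```text
([12.0, 6.0], np.int32(98), [-1435.5, 211.8], [127.1, 33.6], -83.2, 0.0209)
([454.0, 134.0], np.int32(75), [501.3, 651.0], [119.3, 13.4], -1.9, 0.0258)
([165.0, 183.0], np.int32(597), [17.7, -45.9], [197.7, 114.0], 22.0, 0.0161)
([377.0, 176.0], np.int32(536), [439.4, 350.9], [117.0, 53.6], -8.2, 0.0212)
([353.0, 196.0], np.int32(561), [439.5, 247.5], [114.8, 53.7], 1.2, 0.0204)
([416.0, 202.0], np.int32(598), [578.9, 341.3], [114.6, 54.4], -6.2, 0.0208)
([389.0, 222.0], np.int32(639), [568.0, 235.9], [115.2, 54.7], -14.9, 0.0203)
([322.0, 234.0], np.int32(95), [475.6, 85.1], [62.7, 19.1], 1.6, 0.0203)
([282.0, 276.0], np.int32(155), [490.3, -83.3], [67.7, 32.5], 6.7, 0.0185)
([204.0, 391.0], np.int32(118), [580.7, -403.2], [101.8, 7.8], 1.9, 0.0203)
([235.0, 385.0], np.int32(83), [615.8, -352.2], [46.6, 14.8], 37.3, 0.021)

([397.0, 6.0], np.int32(418), [789.9, -2340.8], [992.6, 68.2], -0.8, 0.0203)
([582.0, 23.0], np.int32(370), [-367.7, -2335.8], [657.6, 57.8], 0.1, 0.0209)
([330.0, 166.0], np.int32(67), [595.0, -313.8], [42.9, 18.2], 16.7, 0.0211)
([327.0, 181.0], np.int32(75), [
[... 259 characters left out ...]
11.0, 0.021)
([325.0, 303.0], np.int32(816), [437.0, 247.5], [109.2, 50.4], -2.0, 0.0209)
([253.0, 319.0], np.int32(914), [578.0, 342.5], [111.8, 50.5], -5.1, 0.0208)
([311.0, 339.0], np.int32(1020), [438.4, 352.4], [111.1, 48.8], -9.5, 0.0209)

(353, 197) [0.447 0.24  0.023]
(204, 325) [ 0.509 -0.323  0.101]
(200, 305) [ 0.475 -0.301  0.115]
(365, 277) [0.659 0.02  0.064]
(323, 225) [0.471 0.091 0.048]
(285, 262) [ 0.495 -0.068  0.066]
(260, 290) [ 0.47 -0.13 -0.  ]
(235, 366) [ 0.602 -0.33   0.051]
(262, 338) [ 0.588 -0.239  0.038]
(290, 215) [0.354 0.096 0.001]
(302, 213) [0.379 0.115 0.011]
(405, 267) [0.685 0.148 0.007]
(352, 323) [ 0.695 -0.066  0.012]
(249, 265) [ 0.405 -0.102  0.014]
```

View pics/crop_fix.png

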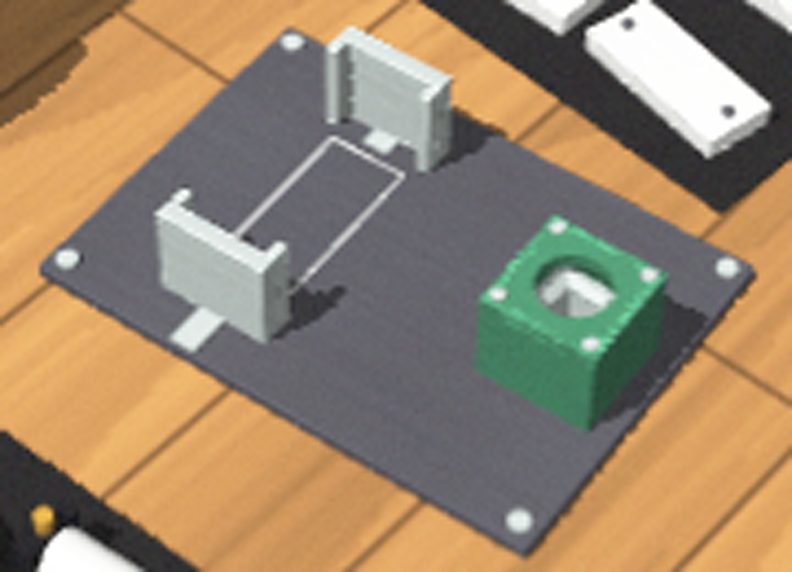

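View pics/crop_pl.png

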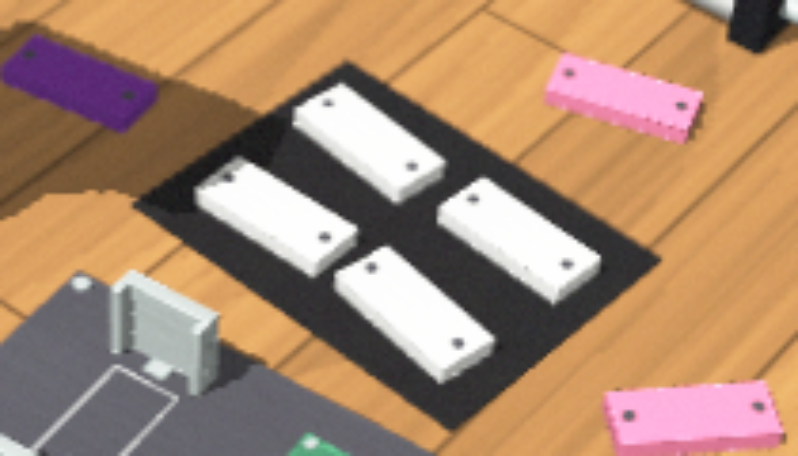

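The fixture crop shows the bed outline between the open jaws, and the lock's socket at about (575,290). The plate crop confirms four white plates with two dots each. Next I'll take a wrist view over the fixture.

Request:
arm_command:
  xyz:
    - [26,38,8]
    - [26,38,8]
    - [26,38,8]
    - [26,38,8]
    - [26,38,8]
    - [26,38,8]
    - [26,38,8]
    - [26,38,8]
    - [26,38,8]
    - [26,38,8]
    - [26,38,8]
    - [26,38,8]
    - [26,38,0]
    - [0,0,0]
    - [0,0,0]
    - [0,0,0]
  spin: [0,0,0,0,0,0,0,0,-4,-4,-4,-5,0,0,0,0]
  jaw: 1
  squeeze: 40

```text
time: 1.7
tool_pos: [0.4912, -0.0086, 0.5004]
tool_rot: [3.141, 0.001, -0.0]
contact_force: [-0.1, -0.2, -0.1]
opening: 0.0918
grip_force: 0.0
```

Run:
```python
from h import *
s=observe(); print(s['tool_pos'],s['tool_rot'],s['time'])
c=snap('wrist','w0'); print(np.round(c['world_from_camera'],3).tolist(),c['fx'])
```

```text
[ 0.49121538 -0.00862284  0.50041351] [ 3.14121447e+00  1.08593789e-03 -3.95342934e-04] 1.7
[[-0.0, 0.958, 0.288, 0.569], [-1.0, 0.0, -0.001, -0.009], [-0.001, -0.288, 0.958, 0.481], [0.0, 0.0, 0.0, 1.0]] 352.36232011774666
```

View pics/w0.png

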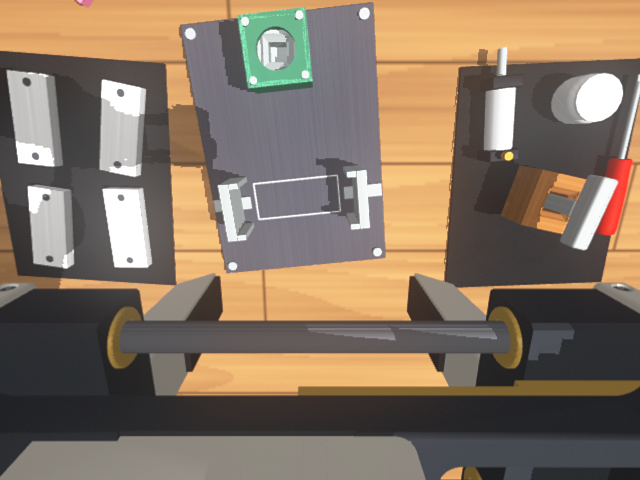

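The wrist view shows everything: the fixture with the outline at about (255–340,176–219), the lock at (276,48), the key in its block at (565,205), and the plates on the left. I'll enlarge the fixture and the key to read corners.

Run:
```python
from h import *
im=load('w0')['img'][:,:,::-1]
a=cv2.resize(im[160:260,210:390],None,fx=4.4,fy=4.4,interpolation=cv2.INTER_CUBIC)
b=cv2.resize(im[0:95,170:390],None,fx=3.6,fy=3.6,interpolation=cv2.INTER_CUBIC)
cv2.imwrite('pics/c1.png',a); cv2.imwrite('pics/c2.png',b)
k=cv2.resize(im[150:270,490:630],None,fx=5,fy=5,interpolation=cv2.INTER_CUBIC); cv2.imwrite('pics/c3.png',k)
```

```text
(no output)
```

View pics/c1.png

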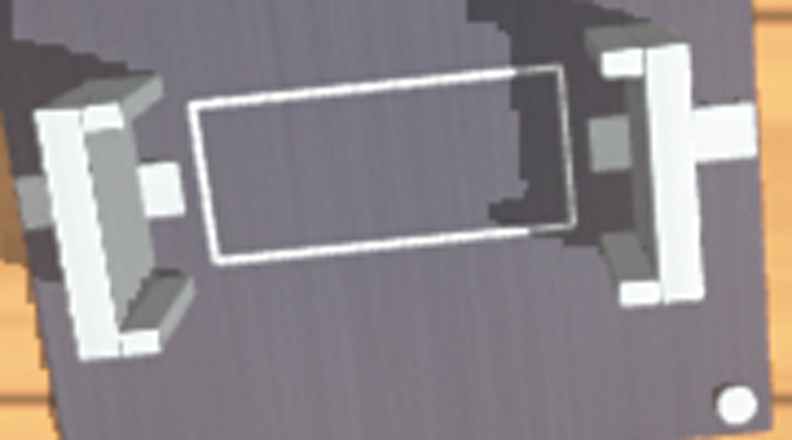

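View pics/c2.png

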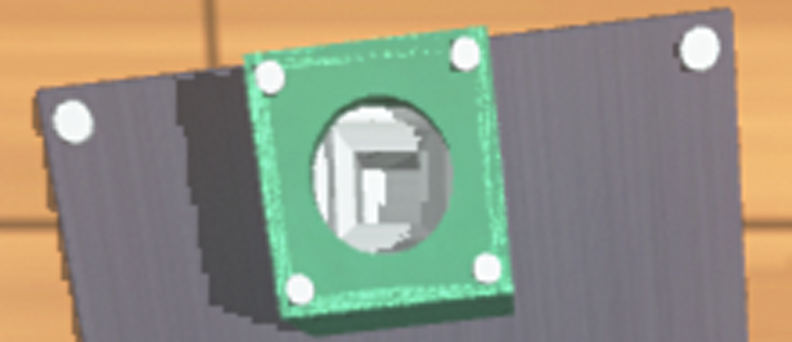

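View pics/c3.png

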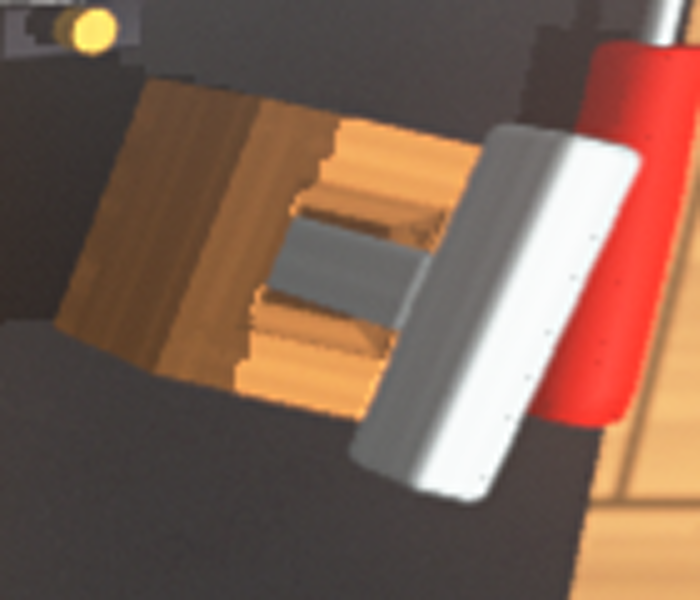

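The crops give the outline corners, c1 (193,105), (560,68), (573,225), (218,262). The lock's top corners in c2 are (245,57), (487,28), (513,295), (282,318), and the key's top face in c3 is (575,137), (640,155), (487,500), (412,482).

Run:
```python
from h import *
c=load('w0')
def conv(p,s,o): return (np.array(p,float)+.5)/s-.5+np.array(o)
def rect(P):
    (x,y),(w,h),a=cv2.minAreaRect((P[:,:2]*1000).astype(np.float32)); return np.round([x,y,w,h,a],1), np.round(P.mean(0)*1000,1), [round(float(np.degrees(np.arctan2(*(P[(i+1)%4]-P[i])[1::-1]))),1) for i in range(4)]
print('outline',rect(atz(c,conv([(193,105),(560,68),(573,225),(218,262)],4.4,(210,160)),.010)))
print('lock',rect(atz(c,conv([(245,57),(487,28),(513,295),(282,318)],3.6,(170,0)),.070)))
print('base',rect(atz(c,np.vstack([conv([(38,90),(733,9)],3.6,(170,0)),[385,258],[226,272]]),.010)))
print('sock',rect(atz(c,conv([(360,152),(420,152),(415,225),(362,225)],3.6,(170,0)),.053)))
print('key',rect(atz(c,conv([(575,137),(640,155),(487,500),(412,482)],5,(490,150)),.114)))
for b in blobs(c,.012,.03,lo=110,box=(.36,.7,.16,.5)): print(b)
W=cloud(c);P=W[(W[...,2]>.105)&(W[...,2]<.13)&(W[...,0]>.35)&(W[...,0]<.65)&(W[...,1]<-.2)&(W[...,1]>-.4)]
print(len(P),cv2.minAreaRect((P[:,:2]*1000).astype(np.float32)),np.median(P[:,2]))
c=load('scene0');W=cloud(c);P=W[(W[...,2]>.108)&(W[...,2]<.13)&(W[...,0]>.35)&(W[...,0]<.65)&(W[...,1]<-.2)&(W[...,1]>-.4)]
print(len(P),cv2.minAreaRect((P[:,:2]*1000).astype(np.float32)),np.median(P[:,2]))
```

```text
outline (array([479.9,  15.2,  49.4, 111.8,   5.8]), array([480. ,  15.1,  10. ]), [-84.3, -174.2, 96.1, 6.2])
lock (array([648.7,  32.5,  70.1,  69.7,   5.9]), array([648.9,  32.4,  70. ]), [-84.0, -174.1, 95.2, 5.6])
base (array([539.8,  21.3, 318.6, 228.9,   5.8]), array([540.1,  21.2,  10. ]), [-84.2, -174.2, 95.4, 5.7])
sock (array([649.3,  31.5,  18.1,  20.2,  89.6]), array([649.3,  32. ,  53. ]), [-90.0, 174.3, 90.0, -0.4])
key (array([ 481.2, -307.8,   17.8,   77.3,   76.7]), array([ 481.4, -307.1,  114. ]), [-104.6, 168.9, 76.5, -13.3])
([33.0, 118.0], np.int32(3867), [579.4, 343.1], [109.8, 49.7], -6.2, 0.0209)
([121.0, 127.0], np.int32(3594), [567.9, 236.2], [110.0, 47.4], -11.6, 0.0207)
([50.0, 225.0], np.int32(2977), [439.7, 352.8], [111.1, 48.9], -8.4, 0.0208)
([127.0, 227.0], np.int32(2882), [438.7, 247.8], [110.1, 47.5], -1.1, 0.0207)
1583 ((481.1996154785156, -306.5519104003906), (19.267484664916992, 79.54446411132812), 77.4817886352539) 0.11335500922520714
302 ((480.7209777832031, -308.0274353027344), (19.49367332458496, 82.61868286132812), 77.56683349609375) 0.11472349842114626
```

Fixture yaw is about 5.8°, the pile is at (480, 15.2), the lock at (649, 32.4) and the key at (481, -307) with yaw 77.4°. Plates B, D, A and C are located. I'll start with B at (568, 236), yaw -11.6°.

Request:
arm_command:
  xyz:
    - [10,30,-30]
    - [10,30,-30]
    - [10,30,-30]
    - [10,31,-32]
    - [10,31,-32]
    - [9,31,-32]
    - [9,31,-32]
    - [9,31,-32]
    - [0,0,-10]
    - [0,0,0]
    - [0,0,0]
  spin: [-2,-2,-2,-2,-2,-1.6,0,0,0,0,0]

```text
time: 2.85
tool_pos: [0.569, 0.2354, 0.2418]
tool_rot: [-3.142, -0.001, -0.204]
contact_force: [-0.4, -1.1, 1.0]
opening: 0.092
grip_force: 0.0
```

```bash
cat > chk.py <<'E'
from h import *
import sys
s=observe(); print('t',s['time'],np.round(s['tool_pos']*1000,1),np.round(np.degrees(s['tool_rot']),1),'open',s['opening'],s['grip_force'],np.round(s['contact_force'],1))
for n in sys.argv[1:]:
    c=snap(n,'x_'+n)
    print(n)
    for b in blobs(c,.012,.03,lo=110,amin=300,box=(.36,.75,.13,.5)): print(' mat',*b[1:])
    for b in blobs(c,.030,.09,lo=110,amin=80,box=(.4,.56,-.05,.08)): print(' pile',*b)
E
python3 chk.py side scene
```

```text
t 2.85 [569.  235.4 241.8] [-1.80e+02 -1.00e-01 -1.17e+01] open 0.09195057370553686 0.0 [-0.4 -1.1  1. ]
side
 mat 629 [566.3, 235.3] [112.1, 49.2] -12.5 0.0209
 mat 843 [437.0, 246.9] [110.7, 50.1] -1.3 0.0211
 mat 921 [578.5, 342.0] [112.6, 48.7] -6.0 0.0208
 mat 1019 [438.3, 352.3] [111.1, 49.3] -9.0 0.0208
scene
 mat 460 [438.9, 247.6] [115.1, 51.6] -0.2 0.0205
 mat 405 [594.0, 339.1] [85.8, 52.1] -7.5 0.021
 mat 539 [573.0, 232.4] [105.5, 52.5] -11.2 0.0203
```

Request:
arm_command:
  xyz:
    - [-1,0.6,-20]
    - [-0.5,0,-20]
    - [0,0,-12]
    - [0,0,-6]
    - [0,0,0]
    - [0,0,0]
    - [0,0,0]
  spin: [0,0,0,0,0,0,0]

```text
time: 3.65
tool_pos: [0.5673, 0.2376, 0.1836]
tool_rot: [-3.141, -0.001, -0.202]
contact_force: [0.1, 0.7, -0.0]
opening: 0.0914
grip_force: 0.0
```

Request:
arm_command:
  xyz:
    - [0,0,0]
    - [0,0,0]
    - [0,0,0]
    - [0,0,0]
    - [0,0,0]
    - [0,0,0]
    - [0,0,0]
    - [0,0,0]
  spin: [0,0,0,0,0,0,0,0]
  jaw: -1
  squeeze: 40

```text
time: 4.45
tool_pos: [0.567, 0.2375, 0.1827]
tool_rot: [3.141, 0.0, -0.202]
contact_force: [-0.5, -0.4, 0.8]
opening: 0.0453
grip_force: 40.0
```

Request:
arm_command:
  xyz:
    - [0,0,10]
    - [0,0,20]
    - [0,0,30]
    - [0,0,30]
    - [0,0,20]
    - [0,0,0]
  spin: [0,0,0,0,0,0]

```text
time: 5.05
tool_pos: [0.5677, 0.2378, 0.2965]
tool_rot: [-3.138, -0.006, -0.202]
contact_force: [1.4, 0.6, -1.7]
opening: 0.0454
grip_force: 40.0
```

Request:
arm_command:
  xyz:
    - [-7,-17,0]
    - [-7,-17,0]
    - [-7,-17,0]
    - [-7,-17,0]
    - [-7,-17,0]
    - [-7,-17,0]
    - [-7,-17,0]
    - [-7,-17,0]
    - [-7,-17,0]
    - [-7,-17,0]
    - [-7,-17,0]
    - [-7,-17,0]
    - [-3.5,-18.5,0]
    - [0,0,0]
    - [0,0,0]
    - [0,0,0]
  spin: [8.2,8.2,8.2,8.2,8.2,8.2,8.2,8.2,8.2,8.2,8.2,8.2,9,0,0,0]

```text
time: 6.65
tool_pos: [0.4796, 0.0156, 0.2924]
tool_rot: [-3.141, -0.0, 1.663]
contact_force: [0.4, 0.6, -2.6]
opening: 0.0455
grip_force: 40.0
```

```bash
python3 chk.py wrist
python3 - <<'E'
from h import *
c=load('x_wrist'); 
for b in blobs(c,.09,.16,lo=70,amin=200,box=(.35,.65,-.15,.18)): print(b)
E
```

```text
t 6.65 [479.6  15.6 292.4] [-180.    -0.    95.3] open 0.04553939719303622 39.999650716781616 [ 0.4  0.6 -2.6]
wrist
 pile [260.0, 153.0] 112 [442.6, 77.8] [6.9, 4.0] 4.0 0.0705
([315.0, 257.0], np.int32(18286), [477.5, 40.6], [78.9, 63.3], 5.3, 0.1301)
([314.0, 369.0], np.int32(3149), [482.7, -16.0], [46.1, 19.9], 5.4, 0.1299)
```

View pics/x_wrist.png

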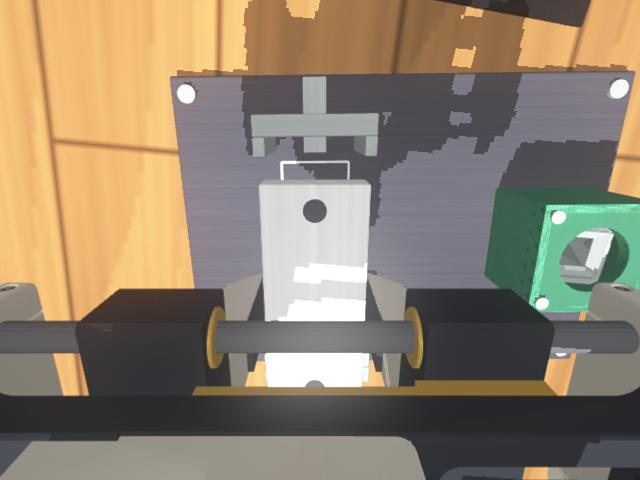

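The plate is held squarely: its far end is at v≈181, the far dot at (315,211), and the outline is visible ahead. Now the lengthwise offset.

Run:
```python
from h import *
c=load('x_wrist'); p=np.array([479.6,15.6]); d=np.array([np.cos(np.radians(95.3)),np.sin(np.radians(95.3))]); n=np.array([-d[1],d[0]])
for uv,z in [((315,181),.1297),((315,211),.1297),((261,250),.1297),((369,250),.1297),((283,161.5),.01),((349,161.5),.01)]:
    P=atz(c,[uv],z)[0,:2]*1000; print(uv,P.round(1),(P-p)@d,(P-p)@n)
W=cloud(c); 
for v in (176,180,183,190,200,230): print(v,W[v,300].round(4))
print(np.round(c['world_from_camera'],3).tolist())
```

```text
(315, 181) [474.6  73. ] 57.65981787678551 -0.36746736328383367
(315, 211) [475.8  60.7] 45.22770166926416 -0.36807192482336015
(261, 250) [454.3  41.5] 28.118596560467417 22.80260788384385
(369, 250) [500.4  45.8] 28.109337703705833 -23.53491512270237
(283, 161.5) [451.6  68.6] 55.381381125743005 22.965513029510994
(349, 161.5) [499.8  73.1] 55.362442128846816 -25.390724871107373
176 [0.4649 0.0594 0.0113]
180 [0.4683 0.0715 0.1194]
183 [0.4686 0.0715 0.1287]
190 [0.4689 0.0689 0.1301]
200 [0.4692 0.0648 0.13  ]
230 [0.4702 0.0519 0.1296]
[[0.996, -0.088, -0.025, 0.473], [0.092, 0.955, 0.283, 0.093], [-0.001, -0.284, 0.959, 0.273], [0.0, 0.0, 0.0, 1.0]]
```

Request:
arm_command:
  xyz:
    - [0.8,-1.5,-20]
    - [0,0,-25]
    - [0,0,-25]
    - [0,0,-20]
    - [0,0,-8]
    - [0,0,-3]
    - [0,0,0]
    - [0,0,0]
  spin: [0.5,0,0,0,0,0,0,0]

```text
time: 7.5
tool_pos: [0.4808, 0.0137, 0.1926]
tool_rot: [3.14, 0.0, 1.674]
contact_force: [0.2, -0.7, -3.1]
opening: 0.0454
grip_force: 40.0
```

Request:
arm_command:
  xyz:
    - [0,0,-2]
    - [0,0,-1.5]
    - [0,0,0]
    - [0,0,0]
  spin: [0,0,0,0]

```text
time: 7.9
tool_pos: [0.4806, 0.0135, 0.1887]
tool_rot: [3.14, 0.0, 1.674]
contact_force: [0.5, 0.3, 2.9]
opening: 0.0455
grip_force: 40.0
```

Request:
arm_command:
  xyz:
    - [0,0,0]
    - [0,0,0]
    - [0,0,0]
    - [0,0,0]
    - [0,0,0]
    - [0,0,0]
  spin: [0,0,0,0,0,0]
  jaw: 1

```text
time: 8.5
tool_pos: [0.4805, 0.0135, 0.1883]
tool_rot: [3.141, 0.0, 1.674]
contact_force: [1.3, 0.6, 0.7]
opening: 0.0886
grip_force: 0.6
```

Request:
arm_command:
  xyz:
    - [0,0,15]
    - [0,0,25]
    - [0,0,35]
    - [0,0,35]
    - [0,0,0]
    - [0,0,0]
  spin: [0,0,0,0,0,0]

```text
time: 9.1
tool_pos: [0.4802, 0.0136, 0.2985]
tool_rot: [3.141, 0.0, 1.674]
contact_force: [-1.2, -0.1, -0.3]
opening: 0.0916
grip_force: 0.0
```

```bash
python3 chk.py side scene wrist
python3 - <<'E'
from h import *
for n in('side','scene','wrist'):
    c=load('x_'+n)
    for b in blobs(c,.0225,.029,lo=70,amin=100,box=(.4,.56,-.06,.09)): print(n,b)
E
```

```text
t 9.1 [480.2  13.6 298.5] [179.9   0.   95.9] open 0.09164515372784864 0.0 [-1.2 -0.1 -0.3]
side
 mat 832 [437.2, 247.3] [110.6, 48.8] -1.2 0.0208
 mat 920 [578.7, 342.2] [112.6, 48.8] -5.9 0.0208
 mat 1003 [438.1, 353.0] [110.5, 50.1] -9.2 0.0207
scene
 mat 516 [436.6, 352.9] [116.5, 52.0] -9.2 0.0209
 mat 510 [438.0, 248.1] [116.4, 50.5] -3.5 0.0207
 mat 607 [579.2, 341.6] [114.9, 54.2] -5.9 0.0207
wrist
 pile [261.0, 148.0] 100 [442.5, 77.7] [6.5, 4.5] 5.6 0.0707
side ([337.0, 230.0], np.int32(261), [481.0, -4.0], [83.5, 46.5], -83.9, 0.0272)
scene ([306.0, 249.0], np.int32(436), [481.5, 19.9], [102.6, 48.8], -85.7, 0.0264)
wrist ([317.0, 230.0], np.int32(8720), [480.8, 15.4], [109.9, 46.0], -84.2, 0.0263)
```

Plate 1 is placed at (480.8, 15.4) with yaw 95.8°, almost perfectly centred. Next is D at (439, 248).

Request:
arm_command:
  xyz:
    - [-4,19,-4]
    - [-4,19,-4]
    - [-4,19,-4]
    - [-4,19,-4]
    - [-4,20,-4]
    - [-4,20,-4]
    - [-3,20,-4]
    - [-3,20,-4]
    - [-3,20,-4]
    - [-3,20,-4]
    - [-3,20,-4]
    - [-2,18,-4]
    - [0,0,0]
    - [0,0,0]
    - [0,0,-25]
    - [0,0,-25]
    - [0,0,-12]
    - [0,0,-5]
    - [0,0,0]
    - [0,0,0]
  spin: [-8.1,-8.1,-8.1,-8.1,-8.1,-8.1,-8.1,-8.1,-8.1,-8.1,-8.1,-8.1,0,0,0,0,0,0,0,0]

```text
time: 11.25
tool_pos: [0.4398, 0.2474, 0.1838]
tool_rot: [-3.141, -0.001, -0.022]
contact_force: [-0.0, 0.1, 0.6]
opening: 0.0915
grip_force: 0.0
```

Request:
arm_command:
  xyz:
    - [0,0,0]
    - [0,0,0]
    - [0,0,0]
    - [0,0,0]
    - [0,0,0]
    - [0,0,0]
    - [0,0,0]
    - [0,0,10]
    - [0,0,25]
    - [0,0,35]
    - [0,0,40]
    - [0,0,0]
  spin: [0,0,0,0,0,0,0,0,0,0,0,0]
  jaw: -1

```text
time: 12.45
tool_pos: [0.4406, 0.2481, 0.2986]
tool_rot: [-3.138, -0.009, -0.023]
contact_force: [0.3, 0.9, -1.8]
opening: 0.0456
grip_force: 40.0
```

Request:
arm_command:
  xyz:
    - [4,-19,0]
    - [4,-19,0]
    - [4,-19,0]
    - [4,-19,0]
    - [4,-20,0]
    - [4,-20,0]
    - [3,-20,0]
    - [3,-20,0]
    - [3,-20,0]
    - [3,-20,0]
    - [3,-20,0]
    - [1.7,-16.5,0]
    - [0,0,0]
    - [0,0,0]
    - [0,0,0]
  spin: [8.1,8.1,8.1,8.1,8.1,8.1,8.1,8.1,8.1,8.1,8.1,7.9,0,0,0]

```text
time: 13.95
tool_pos: [0.4798, 0.0157, 0.293]
tool_rot: [-3.141, -0.0, 1.668]
contact_force: [-0.2, -0.2, -1.7]
opening: 0.0458
grip_force: 40.0
```

```bash
cat > held.py <<'E'
from h import *
s=observe(); p=s['tool_pos'][:2]*1000; y=s['tool_rot'][2]; print(s['time'],np.round(s['tool_pos']*1000,1),np.degrees(y),s['opening'])
c=snap('wrist','x_held'); W=cloud(c); z=s['tool_pos'][2]-.1627
d=np.array([np.cos(y),np.sin(y)]); n=np.array([-d[1],d[0]])
m=(abs(W[...,2]-z)<.003); m[240:]=False
Q=(W[m][:,:2]*1000-p); a=Q@d; b=Q@n; k=(abs(b)<18)
print('far end',np.percentile(a[k],99.7),'lat',np.percentile(b[a>35],[2,98]),cv2.minAreaRect(Q.astype(np.float32)))
E
python3 held.py
python3 - <<'E'
from h import *
# calibrate far-end formula on the first held picture
c=load('x_wrist')
E
```

```text
13.95 [479.8  15.7 293. ] 95.589536895464 0.04580832459821148
far end 54.333830939698146 lat [-21.88425732  21.94278219] ((-4.267541885375977, 43.274879455566406), (46.128292083740234, 21.805009841918945), 5.603292942047119)
```

Request:
arm_command:
  xyz:
    - [0.6,0,-20]
    - [0,0,-25]
    - [0,0,-25]
    - [0,0,-12]
    - [0,0,-3]
    - [0,0,-1]
    - [0,0,0]
    - [0,0,0]
  spin: [0.2,0,0,0,0,0,0,0]

```text
time: 14.8
tool_pos: [0.481, 0.0152, 0.208]
tool_rot: [3.14, 0.0, 1.674]
contact_force: [-0.7, -0.1, -2.2]
opening: 0.0455
grip_force: 40.0
```

Request:
arm_command:
  xyz:
    - [0,0,-1.5]
    - [0,0,-1.3]
    - [0,0,0]
    - [0,0,0]
    - [0,0,0]
  spin: [0,0,0,0,0]

```text
time: 15.3
tool_pos: [0.4808, 0.015, 0.2052]
tool_rot: [3.14, 0.0, 1.674]
contact_force: [-1.2, 0.3, 5.6]
opening: 0.0457
grip_force: 40.0
```

Request:
arm_command:
  xyz:
    - [0,0,0]
    - [0,0,0]
    - [0,0,0]
    - [0,0,0]
    - [0,0,0]
    - [0,0,0]
    - [0,0,0]
    - [0,0,15]
    - [0,0,25]
    - [0,0,30]
    - [0,0,20]
    - [0,0,0]
    - [0,0,0]
  spin: [0,0,0,0,0,0,0,0,0,0,0,0,0]
  jaw: 1

```text
time: 16.6
tool_pos: [0.4805, 0.0151, 0.2944]
tool_rot: [3.141, 0.0, 1.674]
contact_force: [0.0, 0.4, 0.1]
opening: 0.0923
grip_force: 0.0
```

```bash
cat > pile.py <<'E'
from h import *
import sys
n=int(sys.argv[1]); z=.0103+.016*n
c=load('x_wrist')
for b in blobs(c,z-.004,z+.003,lo=70,amin=300,box=(.4,.56,-.06,.09)): print('pile',b)
E
python3 chk.py side wrist; python3 pile.py 2
```

```text
t 16.6 [480.5  15.1 294.4] [180.    0.   95.9] open 0.09226498668234563 0.0 [0.  0.4 0.1]
side
 mat 926 [578.6, 342.1] [112.3, 50.3] -5.9 0.0209
 mat 1008 [437.9, 352.2] [110.5, 49.9] -9.2 0.0208
 pile [337.0, 227.0] 451 [479.5, 14.6] [142.2, 55.1] -79.1 0.0437
wrist
 pile [259.0, 151.0] 94 [442.4, 77.9] [6.9, 4.0] 5.9 0.0708
 pile [316.0, 240.0] 10029 [481.3, 14.4] [110.2, 46.1] -84.0 0.0422
pile ([316.0, 240.0], np.int32(9962), [481.3, 14.4], [110.2, 46.1], -84.0, 0.0422)
```

Request:
arm_command:
  xyz:
    - [8,25,-3]
    - [8,25,-3]
    - [8,25,-3]
    - [8,25,-3]
    - [8,25,-3]
    - [8,25,-3]
    - [8,25,-3]
    - [8,25,-3]
    - [8,25,-3]
    - [8,25,-3]
    - [8,25,-3]
    - [8,25,-3]
    - [3.5,27.7,-3]
    - [0,0,-1.8]
    - [0,0,0]
    - [0,0,-25]
    - [0,0,-25]
    - [0,0,-15]
    - [0,0,-5]
    - [0,0,0]
  spin: [-7.9,-7.9,-7.9,-7.9,-7.9,-7.9,-7.9,-7.9,-7.9,-7.9,-7.9,-7.9,-7.1,0,0,0,0,0,0,0]

```text
time: 18.7
tool_pos: [0.5802, 0.342, 0.1836]
tool_rot: [3.141, 0.001, -0.105]
contact_force: [0.3, -0.4, -0.5]
opening: 0.0917
grip_force: 0.0
```

Request:
arm_command:
  xyz:
    - [0,0,0]
  spin: [0]

```text
time: 18.8
tool_pos: [0.5805, 0.3424, 0.1843]
tool_rot: [-3.141, -0.001, -0.105]
contact_force: [-0.6, -0.3, 1.1]
opening: 0.0919
grip_force: 0.0
```

Request:
arm_command:
  xyz:
    - [0,0,0]
    - [0,0,0]
    - [0,0,0]
    - [0,0,0]
    - [0,0,0]
    - [0,0,0]
    - [0,0,0]
    - [0,0,10]
    - [0,0,25]
    - [0,0,35]
    - [0,0,40]
    - [0,0,0]
  spin: [0,0,0,0,0,0,0,0,0,0,0,0]
  jaw: -1

```text
time: 20.0
tool_pos: [0.5813, 0.3434, 0.301]
tool_rot: [-3.136, -0.01, -0.105]
contact_force: [0.8, 1.1, -0.5]
opening: 0.0455
grip_force: 40.0
```

Request:
arm_command:
  xyz:
    - [-8,-25,0]
    - [-8,-25,0]
    - [-8,-25,0]
    - [-8,-25,0]
    - [-8,-25,0]
    - [-8,-25,0]
    - [-8,-25,0]
    - [-8,-25,0]
    - [-8,-25,0]
    - [-8,-25,0]
    - [-8,-25,0]
    - [-8,-25,0]
    - [-3.5,-27.2,0]
    - [0,0,0]
    - [0,0,0]
    - [0,0,0]
  spin: [7.9,7.9,7.9,7.9,7.9,7.9,7.9,7.9,7.9,7.9,7.9,7.9,7.0,0,0,0]

```text
time: 21.6
tool_pos: [0.4807, 0.0161, 0.2936]
tool_rot: [-3.142, -0.0, 1.671]
contact_force: [-0.6, 0.1, -3.0]
opening: 0.0453
grip_force: 40.0
```

```bash
python3 held.py
```

```text
21.6 [480.7  16.1 293.6] 95.73486659553294 0.045289572725635614
far end 54.82690674669974 lat [-22.16854755  21.64098357] ((-4.027931213378906, 43.468475341796875), (46.34299850463867, 22.670793533325195), 5.159341335296631)
```

Request:
arm_command:
  xyz:
    - [0,-0.5,-20]
    - [0,0,-25]
    - [0,0,-17]
    - [0,0,-5]
    - [0,0,-2]
    - [0,0,-1]
    - [0,0,0]
    - [0,0,0]
  spin: [0.2,0,0,0,0,0,0,0]

```text
time: 22.45
tool_pos: [0.4809, 0.0151, 0.2243]
tool_rot: [3.14, 0.0, 1.675]
contact_force: [-0.4, 0.6, -1.8]
opening: 0.0455
grip_force: 40.0
```

Request:
arm_command:
  xyz:
    - [0,0,-1.5]
    - [0,0,-1.3]
    - [0,0,0]
    - [0,0,0]
    - [0,0,0]
  spin: [0,0,0,0,0]

```text
time: 22.95
tool_pos: [0.4808, 0.015, 0.2216]
tool_rot: [3.141, 0.0, 1.675]
contact_force: [-1.7, 0.5, 5.6]
opening: 0.0457
grip_force: 40.0
```

Request:
arm_command:
  xyz:
    - [0,0,0]
    - [0,0,0]
    - [0,0,0]
    - [0,0,0]
    - [0,0,0]
    - [0,0,0]
    - [0,0,0]
    - [0,0,15]
    - [0,0,25]
    - [0,0,20]
    - [0,0,10]
    - [0,0,0]
    - [0,0,0]
  spin: [0,0,0,0,0,0,0,0,0,0,0,0,0]
  jaw: 1

```text
time: 24.25
tool_pos: [0.4804, 0.0151, 0.2902]
tool_rot: [-3.141, -0.0, 1.675]
contact_force: [0.2, 0.0, -0.0]
opening: 0.0916
grip_force: 0.0
```

```bash
python3 chk.py side wrist; python3 pile.py 3
```

```text
t 24.25 [480.4  15.1 290.2] [-180.   -0.   96.] open 0.09159873614552598 0.0 [ 0.2  0.  -0. ]
side
 mat 1010 [438.1, 352.0] [111.1, 49.9] -9.2 0.0209
 pile [337.0, 225.0] 561 [479.7, 14.3] [139.1, 55.1] -79.1 0.0593
wrist
 pile [258.0, 151.0] 100 [442.6, 77.7] [6.1, 4.4] 4.4 0.0707
 pile [316.0, 242.0] 11069 [480.7, 19.3] [101.3, 46.1] -84.2 0.0582
pile ([316.0, 243.0], np.int32(10868), [480.7, 19.3], [101.3, 46.1], -84.2, 0.0583)
```

Request:
arm_command:
  xyz:
    - [-3,24,-3]
    - [-3,24,-3]
    - [-3,24,-3]
    - [-3,24,-3]
    - [-3,24,-3]
    - [-3,24,-3]
    - [-3,24,-3]
    - [-3,24,-3]
    - [-3,24,-3]
    - [-3,24,-3]
    - [-3,24,-3]
    - [-3,24,-3]
    - [-3,24,-3]
    - [-1.2,25.5,0]
    - [0,0,0]
    - [0,0,-25]
    - [0,0,-25]
    - [0,0,-13]
    - [0,0,-5]
    - [0,0,0]
  spin: [-7.5,-7.5,-7.5,-7.5,-7.5,-7.5,-7.5,-7.5,-7.5,-7.5,-7.5,-7.5,-7.5,-7.4,0,0,0,0,0,0]

```text
time: 26.35
tool_pos: [0.4405, 0.3521, 0.1836]
tool_rot: [3.141, 0.001, -0.155]
contact_force: [0.6, 0.1, 0.1]
opening: 0.0917
grip_force: 0.0
```

Request:
arm_command:
  xyz:
    - [0,0,0]
  spin: [0]

```text
time: 26.45
tool_pos: [0.4408, 0.3525, 0.1844]
tool_rot: [-3.141, -0.001, -0.155]
contact_force: [-0.6, 0.2, 0.4]
opening: 0.0917
grip_force: 0.0
```

Close, lift, and return to (480.5, 15).

Request:
arm_command:
  xyz:
    - [0,0,0]
    - [0,0,0]
    - [0,0,0]
    - [0,0,0]
    - [0,0,0]
    - [0,0,0]
    - [0,0,0]
    - [0,0,10]
    - [0,0,25]
    - [0,0,35]
    - [0,0,40]
    - [0,0,0]
  spin: [0,0,0,0,0,0,0,0,0,0,0,0]
  jaw: -1

```text
time: 27.65
tool_pos: [0.4416, 0.3533, 0.2998]
tool_rot: [-3.135, -0.008, -0.155]
contact_force: [1.0, 0.8, -2.8]
opening: 0.0457
grip_force: 40.0
```

Request:
arm_command:
  xyz:
    - [3,-24,0]
    - [3,-24,0]
    - [3,-24,0]
    - [3,-24,0]
    - [3,-24,0]
    - [3,-24,0]
    - [3,-24,0]
    - [3,-24,0]
    - [3,-24,0]
    - [3,-24,0]
    - [3,-24,0]
    - [3,-24,0]
    - [3,-24,0]
    - [1,-25.7,0]
    - [0,0,0]
    - [0,0,0]
    - [0,0,0]
  spin: [7.5,7.5,7.5,7.5,7.5,7.5,7.5,7.5,7.5,7.5,7.5,7.5,7.5,7.3,0,0,0]

```text
time: 29.35
tool_pos: [0.4802, 0.0154, 0.2936]
tool_rot: [-3.141, -0.0, 1.673]
contact_force: [-0.7, 0.0, -2.4]
opening: 0.0456
grip_force: 40.0
```

```bash
python3 held.py; python3 chk.py side
```

```text
29.35 [480.2  15.4 293.6] 95.83132217367336 0.04556297747572154
far end 54.55322436850382 lat [-22.08131922  21.75686372] ((-4.244014739990234, 43.343170166015625), (46.12861251831055, 22.41938018798828), 5.606031894683838)
t 29.4 [480.2  15.6 293.7] [-180.    -0.    95.9] open 0.04540555049371351 39.998422265052795 [ 0.8  0.3 -2.6]
side
 pile [337.0, 229.0] 405 [477.8, 23.2] [123.6, 55.1] -79.1 0.0592
```

Request:
arm_command:
  xyz:
    - [0.4,0,-20]
    - [0,0,-20]
    - [0,0,-10]
    - [0,0,-3]
    - [0,0,-1]
    - [0,0,0]
    - [0,0,0]
  spin: [0,0,0,0,0,0,0]

```text
time: 30.15
tool_pos: [0.4811, 0.0149, 0.2405]
tool_rot: [3.14, 0.0, 1.674]
contact_force: [0.0, 0.1, -1.7]
opening: 0.0458
grip_force: 40.0
```

Request:
arm_command:
  xyz:
    - [0,0,-1.5]
    - [0,0,-1.3]
    - [0,0,0]
    - [0,0,0]
    - [0,0,0]
  spin: [0,0,0,0,0]

```text
time: 30.65
tool_pos: [0.481, 0.0148, 0.2378]
tool_rot: [3.14, 0.0, 1.674]
contact_force: [-0.7, 0.3, 4.8]
opening: 0.0455
grip_force: 40.0
```

Request:
arm_command:
  xyz:
    - [0,0,0]
    - [0,0,0]
    - [0,0,0]
    - [0,0,0]
    - [0,0,0]
    - [0,0,0]
    - [0,0,0]
    - [0,0,15]
    - [0,0,25]
    - [0,0,30]
    - [0,0,30]
    - [0,0,0]
    - [0,0,0]
  spin: [0,0,0,0,0,0,0,0,0,0,0,0,0]
  jaw: 1

```text
time: 31.95
tool_pos: [0.4807, 0.0149, 0.3374]
tool_rot: [3.14, 0.0, 1.674]
contact_force: [-0.3, -0.1, -0.6]
opening: 0.0918
grip_force: 0.0
```

```bash
python3 chk.py side wrist; python3 pile.py 4
python3 - <<'E'
from h import *
c=load('x_wrist');W=cloud(c)
for v,u in((0,0),(300,560),(250,580)): print(W[v,u])
E
```

```text
t 31.95 [480.7  14.9 337.4] [179.9   0.   95.9] open 0.09184449967872099 0.0 [-0.3 -0.1 -0.6]
side
 pile [337.0, 223.0] 669 [479.6, 14.9] [140.6, 55.3] -79.3 0.0747
wrist
 pile [316.0, 235.0] 9780 [486.6, 9.0] [124.2, 56.6] -82.9 0.0742
pile ([316.0, 236.0], np.int32(9244), [481.4, 14.3], [110.5, 46.0], -84.1, 0.0742)
[ 0.21751254  0.1634035  -0.00040876]
[0.53797262 0.05768024 0.23696366]
[0.6762974  0.02755314 0.07034788]
```

All four plates are stacked, with the top plate at (481.4, 14.3) and yaw 95.9°. Next, a look straight down at the socket.

Request:
arm_command:
  xyz:
    - [30,3,0]
    - [30,3,0]
    - [30,3,0]
    - [30,3,0]
    - [30,3,0]
    - [18,2,0]
    - [0,0,0]
    - [0,0,0]
    - [0,0,0]
  spin: [0,0,0,0,0,0,0,0,0]

```text
time: 32.95
tool_pos: [0.648, 0.0318, 0.3363]
tool_rot: [-3.14, -0.0, 1.674]
contact_force: [-0.4, 0.0, -0.0]
opening: 0.0919
grip_force: 0.0
```

Run:
```python
from h import *
s=observe(); print(s['tool_pos'],np.degrees(s['tool_rot']))
c=snap('wrist','w_sock'); im=c['img'][:,:,::-1]
K=np.array([[c['fx'],0,c['cx']],[0,c['fy'],c['cy']],[0,0,1]]); T=np.array(c['world_from_camera'])
p=np.array([.649,.0324,.058]); q=T[:3,:3].T@(p-T[:3,3]); u=c['cx']+c['fx']*q[0]/-q[2]; v=c['cy']-c['fy']*q[1]/-q[2]; print(u,v)
u0,v0=int(u)-60,int(v)-45
cv2.imwrite('pics/c_sock.png',cv2.resize(im[v0:v0+90,u0:u0+120],None,fx=6,fy=6,interpolation=cv2.INTER_CUBIC)); print(u0,v0)
```

```text
[0.64800678 0.03180209 0.33633986] [-1.79888172e+02 -1.76970500e-02  9.58983091e+01]
316.26654831545295 234.78088959351203
256 189
```

View pics/c_sock.png

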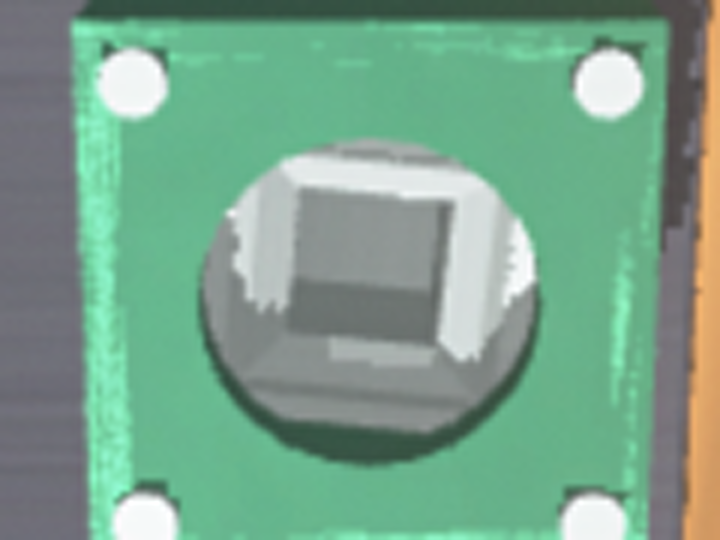

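The crop shows the socket throat with corners (300,187), (453,204), (437,345) and (290,332). It is turned a few degrees clockwise relative to the housing.

Run:
```python
from h import *
c=load('w_sock'); cv=lambda p:(np.array(p,float)+.5)/6-.5+np.array([256,189])
for p,z in(([(300,187),(453,204),(437,345),(290,332)],.053),([(133,83),(609,83),(593,528),(146,528)],.072),([(73,20),(668,20),(645,540),(92,540)],.07)):
    P=atz(c,cv(p),z)*1000; print(P.mean(0).round(1),[round(float(np.degrees(np.arctan2(*(P[(i+1)%4]-P[i])[1::-1])))%90,1) for i in range(4)],[round(float(np.linalg.norm(P[(i+1)%4]-P[i])),1) for i in range(4)])
```

```text
[649.8  32.3  53. ] [89.4, 0.4, 0.6, 1.7] [19.8, 19.2, 19.4, 19.6]
[649.7  32.2  72. ] [5.9, 5.9, 6.0, 5.9] [56.0, 56.6, 55.9, 56.6]
[649.4  34.5  70. ] [5.9, 5.8, 6.0, 5.8] [69.9, 66.2, 69.9, 66.2]
```

Request:
arm_command:
  xyz:
    - [-17,-34,0]
    - [-17,-34,0]
    - [-17,-34,0]
    - [-17,-34,0]
    - [-17,-34,0]
    - [-17,-34,0]
    - [-17,-34,0]
    - [-17,-34,0]
    - [-17,-34,0]
    - [-13.7,-33,0]
    - [0,0,0]
    - [0,0,0]
    - [0,0,0]
  spin: [-2,-2,-2,-2,-2,-2,-2,-2,-2,-0.5,0,0,0]

```text
time: 34.3
tool_pos: [0.4822, -0.3062, 0.3372]
tool_rot: [3.141, -0.0, 1.352]
contact_force: [-0.8, 0.8, 0.4]
opening: 0.0914
grip_force: 0.0
```

```bash
cat > key.py <<'E'
from h import *
s=observe(); print(s['time'],np.round(s['tool_pos']*1000,1),np.degrees(s['tool_rot']))
import sys
b=[float(a) for a in sys.argv[1:]]  # zlo zhi xlo xhi ylo yhi
c=snap('wrist','x_key'); W=cloud(c)
m=(W[...,2]>b[0])&(W[...,2]<b[1])&(W[...,0]>b[2])&(W[...,0]<b[3])&(W[...,1]>b[4])&(W[...,1]<b[5])
P=W[m]; print(len(P),cv2.minAreaRect((P[:,:2]*1000).astype(np.float32)),np.median(P[:,2]))
E
python3 key.py .108 .12 .42 .54 -.37 -.25
```

```text
34.3 [ 482.2 -306.2  337.2] [ 1.79994184e+02 -2.18553240e-02  7.74404093e+01]
3618 ((481.05511474609375, -307.1386413574219), (17.744827270507812, 80.27793884277344), 77.46708679199219) 0.11397890652468298
```

Request:
arm_command:
  xyz:
    - [-0.6,-1,-25]
    - [0,0,-25]
    - [0,0,-18]
    - [0,0,-6]
    - [0,0,0]
    - [0,0,0]
    - [0,0,0]
  spin: [0,0,0,0,0,0,0]

```text
time: 35.05
tool_pos: [0.482, -0.3081, 0.2642]
tool_rot: [3.14, 0.001, 1.351]
contact_force: [0.4, -0.4, 0.4]
opening: 0.0917
grip_force: 0.0
```

Request:
arm_command:
  xyz:
    - [0,0,0]
    - [0,0,0]
    - [0,0,0]
    - [0,0,0]
    - [0,0,0]
    - [0,0,0]
    - [0,0,0]
    - [0,0,0]
    - [0,0,0]
  spin: [0,0,0,0,0,0,0,0,0]
  jaw: -1
  squeeze: 60

```text
time: 35.95
tool_pos: [0.4816, -0.3082, 0.2636]
tool_rot: [3.141, 0.0, 1.351]
contact_force: [-0.6, 0.3, 5.5]
opening: 0.0795
grip_force: 60.0
```

Request:
arm_command:
  xyz:
    - [0,0,10]
    - [0,0,20]
    - [0,0,25]
    - [0,0,25]
    - [0,0,20]
    - [0,0,0]
    - [0,0,0]
  spin: [0,0,0,0,0,0,0]

```text
time: 36.65
tool_pos: [0.4813, -0.308, 0.3625]
tool_rot: [-3.141, -0.0, 1.351]
contact_force: [-0.5, 0.4, -2.3]
opening: 0.0797
grip_force: 60.0
```

```bash
python3 key.py .205 .225 .42 .54 -.37 -.25
```

```text
36.65 [ 481.3 -308.   362.5] [-1.79969087e+02 -1.83820111e-02  7.73987795e+01]
7178 ((481.6195068359375, -306.7959289550781), (22.053794860839844, 114.93321990966797), 77.49291229248047) 0.21268261492608825
```

View pics/x_key.png

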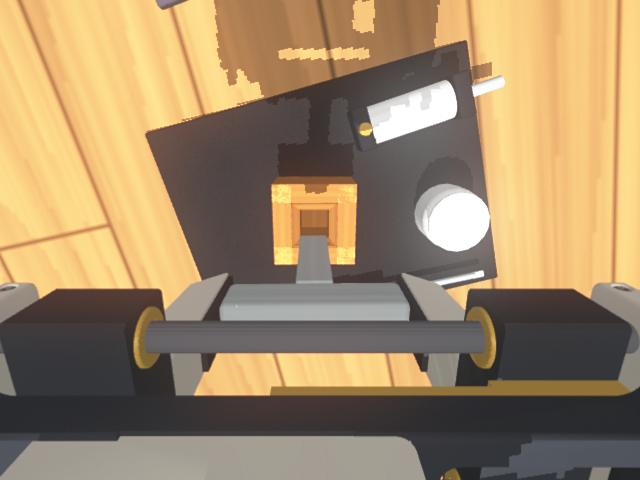

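The picture shows the key gripped by the two ends of its crossbar (opening 80 mm), hanging upright with its shank at (313,240–285). The grip is solid and centred, so I'll keep it. The empty well is visible at (314,221), so I can check the shank's tilt and the well's centre.

Run:
```python
from h import *
c=load('x_key');W=cloud(c); s=observe(); p=s['tool_pos']*1000; y=s['tool_rot'][2]
d=np.array([np.cos(y),np.sin(y)]); n=np.array([np.sin(y),-np.cos(y)])
for v in range(230,300,6):
    r=W[v,296:333]; k=(r[:,2]>.1)&(r[:,2]<.2)
    if k.sum()>5:
        Q=r[k][:,:2]*1000-p[:2]; print(v,k.sum(),'z',np.median(r[k][:,2]).round(4),'along x',np.median(Q@d).round(2),'lat',(Q@n).min().round(1),(Q@n).max().round(1))
# block top
m=(abs(W[...,2]-.054)<.004)&(abs(W[...,0]-.481)<.06)&(abs(W[...,1]+.3)<.06)&(W[...,1]>-.29)
P=W[m][:,:2]*1000; print(cv2.minAreaRect(P.astype(np.float32)))
Q=P-p[:2]; print('block far',np.percentile(Q@d,99),'lat',np.percentile(Q@n,[1,99]))
# well throat z=.048 (flare 6 deep) approx corners
for uv,z in(((273,183),.054),((356,183),.054),((273,264),.054),((356,264),.054),((301,209),.048),((329,209),.048)):
    P=atz(c,[uv],z)[0,:2]*1000; Q=P-p[:2]; print(uv,P.round(1),Q@d,Q@n)
```

```text
236 25 z 0.1172 along x 9.46 lat -8.9 7.2
242 27 z 0.1303 along x 9.44 lat -9.1 7.4
248 29 z 0.1418 along x 9.33 lat -9.2 7.7
254 31 z 0.1527 along x 9.41 lat -9.5 7.9
260 32 z 0.1623 along x 9.37 lat -8.9 8.1
266 34 z 0.1708 along x 9.23 lat -9.1 8.3
272 35 z 0.1789 along x 9.2 lat -8.6 8.5
278 37 z 0.1864 along x 9.21 lat -8.8 8.7
284 37 z 0.1935 along x 9.3 lat -8.4 8.2
290 22 z 0.1993 along x 9.06 lat -7.6 8.0
((498.06829833984375, -274.4209289550781), (101.73385620117188, 42.743072509765625), 18.24515151977539)
block far 76.67946394025606 lat [-34.89308222  40.96848577]
(273, 183) [ 455.9 -265.6] 35.78856039743367 -33.964815881321584
(356, 183) [ 522.3 -280.4] 35.81936341675007 34.05604079539732
(273, 264) [ 438.1 -334.4] -35.227983107226464 -36.32127413195841
(356, 264) [ 509.1 -350.2] -35.171791218100616 36.46193207040082
(301, 209) [ 472.8 -293. ] 12.725041963018784 -11.48365733432863
(329, 209) [ 496.2 -298.2] 12.738207004109066 12.44328831303064
```

Request:
arm_command:
  xyz:
    - [8,17,0]
    - [17,34,0]
    - [17,34,0]
    - [17,34,0]
    - [17,34,0]
    - [17,34,0]
    - [17,34,0]
    - [17,34,0]
    - [17,34,0]
    - [17,34,0]
    - [7.8,16.9,0]
    - [0,0,0]
    - [0,0,0]
    - [0,0,0]
  spin: [1,1.5,1.5,1.5,1.5,1.5,1.5,1.5,1.5,0.1,0,0,0,0]

```text
time: 38.1
tool_pos: [0.65, 0.0304, 0.3625]
tool_rot: [-3.14, 0.0, 1.578]
contact_force: [0.1, 0.0, -2.2]
opening: 0.0794
grip_force: 60.0
```

Request:
arm_command:
  xyz:
    - [0,0,-10]
    - [0,0,-15]
    - [0,0,-10]
    - [0,0,-5]
    - [0,0,0]
    - [0,0,0]
  spin: [0,0,0,0,0,0]

```text
time: 38.7
tool_pos: [0.6505, 0.0316, 0.3234]
tool_rot: [3.141, 0.0, 1.579]
contact_force: [1.1, 0.5, -2.7]
opening: 0.0792
grip_force: 60.0
```

Run:
```python
from h import *
s=observe(); p=s['tool_pos']*1000; y=s['tool_rot'][2]; print(p,np.degrees(y))
c=snap('wrist','x_ins');W=cloud(c)
d=np.array([np.cos(y),np.sin(y)]); n=np.array([np.sin(y),-np.cos(y)])
for v in range(236,290,9):
    r=W[v,290:339]; k=(r[:,2]>.08)&(r[:,2]<.165)
    if k.sum()>5:
        Q=r[k][:,:2]*1000-p[:2]; print(v,np.median(r[k][:,2]).round(4),np.median(Q@d).round(2),(Q@n).min().round(1),(Q@n).max().round(1))
im=c['img'][:,:,::-1]; cv2.imwrite('pics/c_ins.png',cv2.resize(im[150:320,210:430],None,fx=3.5,fy=3.5))
```

```text
[650.49064311  31.5731665  323.38530804] 90.48706041369692
245 0.097 9.28 -9.3 8.2
254 0.1131 9.18 -9.3 8.2
263 0.1276 9.24 -8.5 8.8
272 0.1399 9.19 -8.5 8.7
281 0.1495 8.59 -8.5 8.7
```

View pics/c_ins.png

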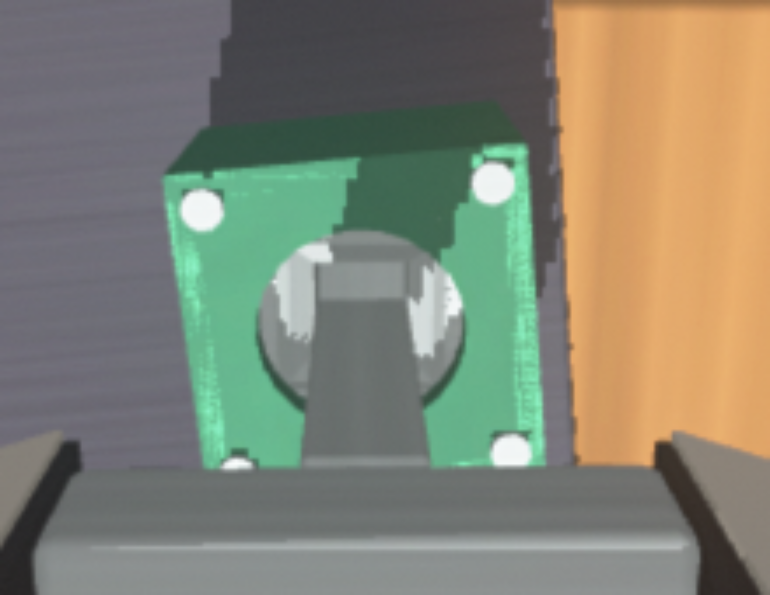

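The key is aligned over the throat, square with it at crop (365,280). Inserting now.

Request:
arm_command:
  xyz:
    - [-0.5,0.4,-8]
    - [0,0,-8]
    - [0,0,-6]
    - [0,0,-4]
    - [0,0,-4]
    - [0,0,-4]
    - [0,0,0]
  spin: [0,0,0,0,0,0,0]

```text
time: 39.45
tool_pos: [0.6498, 0.0322, 0.2883]
tool_rot: [-3.141, -0.0, 1.579]
contact_force: [0.1, -0.3, -2.2]
opening: 0.0796
grip_force: 60.0
```

Request:
arm_command:
  xyz:
    - [0,0,-4]
    - [0,0,-3]
    - [0,0,-2]
    - [0,0,-1]
    - [0,0,0]
    - [0,0,0]
  spin: [0,0,0,0,0,0]

```text
time: 40.05
tool_pos: [0.6499, 0.0322, 0.2791]
tool_rot: [3.141, 0.0, 1.58]
contact_force: [0.6, -0.2, -2.4]
opening: 0.0795
grip_force: 60.0
```

Request:
arm_command:
  xyz:
    - [0,0,0]
    - [0,0,0]
    - [0,0,0]
    - [0,0,0]
    - [0,0,0]
    - [0,0,0]
    - [0,0,0]
    - [0,0,0]
    - [0,0,0]
    - [0,0,0]
    - [0,0,0]
    - [0,0,0]
    - [0,0,0]
    - [0,0,0]
    - [0,0,0]
    - [0,0,0]
  spin: [-2,-4,-5,-5,-5,-5,-5,-5,-5,-5,-5,-5,-5,-4,0,0]

```text
time: 41.65
tool_pos: [0.6499, 0.0317, 0.2793]
tool_rot: [3.14, -0.0, 0.447]
contact_force: [-0.0, -3.6, -2.2]
opening: 0.0795
grip_force: 60.0
```

```bash
python3 -c "
from h import *
s=observe();print(s['torque'],s['contact_force'],s['tool_pos'],np.degrees(s['tool_rot'][2]),s['qpos'])"
```

```text
[-0.82672529  0.04187973  0.00581185] [-0.00748535 -3.55340485 -2.24759269] [0.64993115 0.03170248 0.27930971] 25.60154327358702 [-6.87223521e-02  6.80202044e-01  1.31000800e+00 -1.11569464e-03
  1.15079579e+00  1.05569739e+00]
```

Request:
arm_command:
  xyz:
    - [0,0,0]
    - [0,0,0]
    - [0,0,0]
    - [0,0,0]
    - [0,0,0]
    - [0,0,0]
    - [0,0,0]
    - [0,0,0]
    - [0,0,0]
  spin: [-2,-2,-2,-1,-1,-1,0,0,0]

```text
time: 42.55
tool_pos: [0.6499, 0.0317, 0.2793]
tool_rot: [3.14, -0.0, 0.288]
contact_force: [-0.2, -5.8, -0.0]
opening: 0.0796
grip_force: 60.0
```

```bash
python3 -c "
from h import *
s=observe();print(s['torque'],s['contact_force'],s['tool_pos'],np.degrees(s['tool_rot'][2]),s['qpos'])"
```

```text
[-1.2315852   0.11840462  0.12983916] [-0.2335309  -5.82664137 -0.01342824] [0.64990701 0.03167692 0.27930675] 16.517098073596944 [-6.87527415e-02  6.80198753e-01  1.31002352e+00 -1.17440317e-03
  1.15093309e+00  1.21424436e+00]
```

Request:
arm_command:
  xyz:
    - [0,0,0]
    - [0,0,0]
    - [0,0,0]
    - [0,0,0]
    - [0,0,0]
  spin: [-1,-1,-1,0,0]

```text
time: 43.05
tool_pos: [0.6499, 0.0317, 0.2793]
tool_rot: [3.14, 0.0, 0.238]
contact_force: [-1.2, -5.4, -0.9]
opening: 0.0794
grip_force: 60.0
```

Run:
```python
from h import *
s=observe();print(s['torque'],s['contact_force'],s['tool_pos'],np.degrees(s['tool_rot'][2]))
c=snap('side','s_cl'); 
import glob
W=cloud(c); m=(W[...,2]>.055)&(W[...,2]<.08)&(W[...,0]>.42)&(W[...,0]<.54)&(abs(W[...,1]-.015)<.12)
P=W[m][:,:2]*1000-np.array([480.3,15.2]); a=np.radians(95.8); print(np.percentile(P@[np.cos(a),np.sin(a)],[1,99]))
im=c['img'][:,:,::-1]; cv2.imwrite('pics/c_cl.png',cv2.resize(im[180:290,230:400],None,fx=4.5,fy=4.5))
```

```text
[-1.33926406  0.20785612  0.85889787] [-1.21836006 -5.43147746 -0.91339378] [0.64988913 0.03174759 0.27927546] 13.624918718065254
[-67.81542181  69.17420671]
```

View pics/c_cl.png

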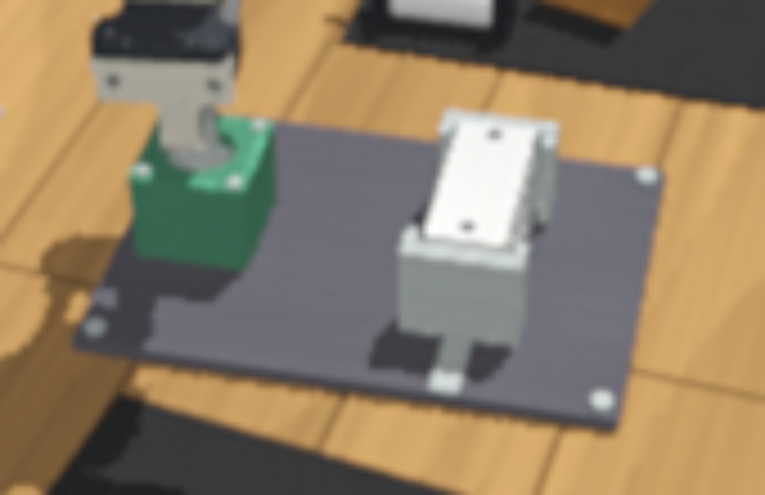

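The torque rose to 0.86 N·m at the stop, and the picture shows the jaws closed round the square pile. I'll back off within the play and pull the key out.

Request:
arm_command:
  xyz:
    - [0,0,0]
    - [0,0,0]
    - [0,0,0]
    - [0,0,0]
    - [0,0,0]
    - [0,0,4]
    - [0,0,6]
    - [0,0,10]
    - [0,0,15]
    - [0,0,20]
    - [0,0,20]
    - [0,0,10]
    - [0,0,0]
    - [0,0,0]
  spin: [3,3,3,0,0,0,0,0,0,0,0,0,0,0]

```text
time: 44.5
tool_pos: [0.6496, 0.0324, 0.3636]
tool_rot: [-3.141, 0.001, 0.393]
contact_force: [0.3, 0.5, -2.4]
opening: 0.0798
grip_force: 60.0
```

Request:
arm_command:
  xyz:
    - [-8,-17,0]
    - [-17,-34,0]
    - [-17,-34,0]
    - [-17,-34,0]
    - [-17,-34,0]
    - [-17,-34,0]
    - [-17,-34,0]
    - [-17,-34,0]
    - [-17,-34,0]
    - [-17,-34,0]
    - [-7.6,-17,0]
    - [0,0,0]
    - [0,0,0]
    - [0,0,0]
  spin: [3,5,5,5,5,5,5,5,5,5,5,1.5,0,0]

```text
time: 45.9
tool_pos: [0.4816, -0.3069, 0.3635]
tool_rot: [-3.141, -0.001, 1.343]
contact_force: [-0.4, -0.7, -2.2]
opening: 0.0796
grip_force: 60.0
```

```bash
cat > shank.py <<'E'
from h import *
s=observe(); p=s['tool_pos']*1000; y=s['tool_rot'][2]; print(s['time'],p,np.degrees(y))
c=snap('wrist','x_ret');W=cloud(c)
d=np.array([np.cos(y),np.sin(y)]); n=np.array([np.sin(y),-np.cos(y)])
for v in range(230,290,9):
    r=W[v,290:339]; k=(r[:,2]>.08)&(r[:,2]<.2)
    if k.sum()>5:
        Q=r[k][:,:2]*1000-p[:2]; print(v,np.median(r[k][:,2]).round(4),np.median(Q@d).round(2),(Q@n).min().round(1),(Q@n).max().round(1))
cv2.imwrite('pics/c_ret.png',cv2.resize(c['img'][150:320,210:430,::-1],None,fx=3.5,fy=3.5))
E
python3 shank.py
```

```text
45.9 [ 481.61057124 -306.86881342  363.45291097] 76.9732136867351
239 0.125 9.71 -9.6 7.5
248 0.1427 9.52 -9.4 7.5
257 0.1587 9.6 -9.5 8.2
266 0.1721 9.5 -9.3 8.1
275 0.1837 9.4 -9.2 8.1
284 0.1945 9.46 -11.3 10.8
```

View pics/c_ret.png

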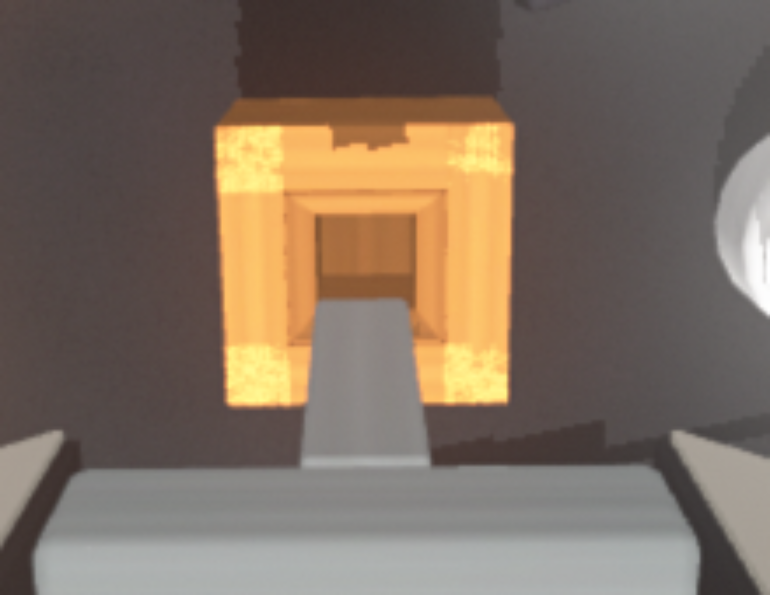

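The key hangs square over the empty well, so I'll lower it in.

Request:
arm_command:
  xyz:
    - [0.4,-1.2,-15]
    - [0,0,-20]
    - [0,0,-15]
    - [0,0,-10]
    - [0,0,-10]
    - [0,0,-10]
    - [0,0,-8]
    - [0,0,-5]
    - [0,0,0]
    - [0,0,0]
  spin: [0,0,0,0,0,0,0,0,0,0]

```text
time: 46.95
tool_pos: [0.4818, -0.3092, 0.2713]
tool_rot: [3.141, 0.0, 1.344]
contact_force: [-0.3, -0.5, -1.6]
opening: 0.0794
grip_force: 60.0
```

Request:
arm_command:
  xyz:
    - [0,0,-3]
    - [0,0,-2]
    - [0,0,0]
    - [0,0,0]
  spin: [0,0,0,0]

```text
time: 47.35
tool_pos: [0.4817, -0.3091, 0.2661]
tool_rot: [3.141, 0.0, 1.344]
contact_force: [-0.2, 0.6, -1.7]
opening: 0.0795
grip_force: 60.0
```

Request:
arm_command:
  xyz:
    - [0,0,-1]
    - [0,0,-1]
    - [0,0,0]
    - [0,0,0]
  spin: [0,0,0,0]

```text
time: 47.75
tool_pos: [0.4817, -0.309, 0.264]
tool_rot: [3.142, -0.0, 1.344]
contact_force: [-0.8, 0.9, -2.2]
opening: 0.0793
grip_force: 60.0
```

Request:
arm_command:
  xyz:
    - [0,0,0]
    - [0,0,0]
    - [0,0,0]
    - [0,0,0]
    - [0,0,0]
    - [0,0,0]
    - [0,0,5]
    - [0,0,10]
    - [0,0,15]
    - [0,0,25]
    - [0,0,30]
    - [0,0,20]
    - [0,0,0]
    - [0,0,0]
    - [0,0,0]
  spin: [0,0,0,0,0,0,0,0,0,0,0,0,0,0,0]
  jaw: 1

```text
time: 49.25
tool_pos: [0.4814, -0.3088, 0.3681]
tool_rot: [-3.14, -0.001, 1.344]
contact_force: [-0.3, 0.0, -0.5]
opening: 0.0917
grip_force: 0.0
```

```bash
python3 key.py .105 .12 .42 .54 -.37 -.25; python3 chk.py side scene
python3 - <<'E'
from h import *
for n in('side','scene'):
    c=load('x_'+n)
    for b in blobs(c,.0703,.079,lo=70,amin=100,box=(.4,.56,-.1,.13)): print(n,b)
    im=c['img'][:,:,::-1]
a=load('x_side')['img'][130:300,200:430,::-1]; b=load('x_scene')['img'][180:430,120:420,::-1]
a=cv2.resize(a,(406,300)); b=cv2.resize(b,(360,300)); cv2.imwrite('pics/fin.png',np.hstack([a,b]))
E
```

```text
49.25 [ 481.4 -308.8  368.1] [-1.79906469e+02 -5.09737117e-02  7.69999936e+01]
2944 ((480.839111328125, -308.2666015625), (18.785879135131836, 79.96650695800781), 77.1317138671875) 0.11393845866085674
t 49.3 [ 481.5 -308.9  367.9] [-1.799e+02 -1.000e-01  7.700e+01] open 0.09196944137053714 0.0 [ 0.6 -0.   0.4]
side
 pile [338.0, 224.0] 827 [478.5, 15.9] [133.4, 71.3] -85.2 0.074
scene
 pile [307.0, 241.0] 1324 [481.7, 14.8] [136.4, 73.4] -84.2 0.0723
side ([336.0, 222.0], np.int32(643), [478.6, 14.8], [141.2, 69.1], -84.0, 0.0748)
scene ([305.0, 238.0], np.int32(786), [481.1, 14.2], [140.9, 62.2], -80.5, 0.0743)
```

View pics/fin.png

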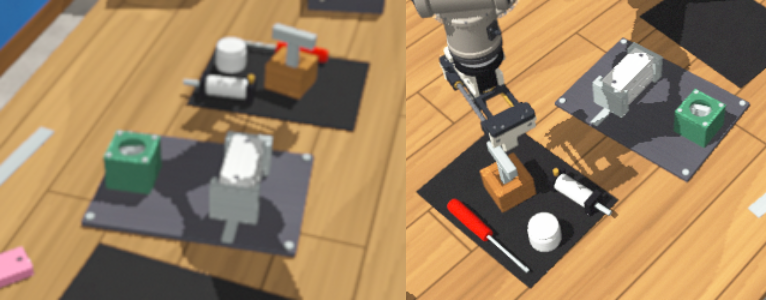

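The final views show the key standing in its block with its top at 114 mm (the same as at the start), the pile clamped and square, and the bystanders untouched. Handing in.

```bash
python3 -c "
from cell import *
print(hand_in())"
```

```text
the job is handed in; nothing more can be done
None
```

I handed the job in: all four plates are stacked square and clamped, the key is back upright in its block, and the bystanders look undisturbed in the last pictures; `hand_in()` returned no verdict.

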